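Find the hidden register notch of the print indexer and lock it

ROBOT

A 6-joint arm with a two-finger parallel gripper is mounted at the origin on the work surface; the furniture and walls round the work are solid. World frame = base frame: x ahead of the robot, y to its left, z up, the work surface at z = 0. Lengths are in mm, angles in degrees, forces in N, time in s.
With the tool pointing down it reaches from about 300 to 850 mm from the base axis. Payload 4.2 kg.
Tool frame: the origin (TCP) lies on the mounting face of the last link; the fingertips stand 191 mm ahead of it and the grasp point (between the pads) lies 172 mm ahead of it; z points along the fingers, y is the direction in which the jaws open and shut (so a half turn about z gives the same grasp; the last joint's range is limited). The gripper opens to 91 mm and grips with 3 to 60 N. Pads are 32 mm wide; open, the fingers measure 118 mm over their backs; the gripper's body (76 mm by 178 mm) begins 60 mm behind the grasp point.
Start: joints at [-1.146, 18.312, 89.639, -0, 72.044, -1.146], TCP at [574.998, 0.001, 404.776] pointing down, gripper open.
Joint ranges: [-177.97, 177.97], [-48.28, 115.42], [12.27, 149.76], [-77.06, 257.06], [2.81, 150.46], [-146.56, 146.56]. Speed limits (degrees/s): [147.25, 147.25, 180, 180, 180, 180].

INTERFACE

Orientations are given as [roll, pitch, yaw] about the fixed x, y, z axes, in that order (R = Rz(yaw) Ry(pitch) Rx(roll)).
In Python, from workcell import env gives the robot as it stands.
- The arm moves only by the shell command python3 -m handwheel 'ROWS' [FORCE]. ROWS is JSON, a list of rows, each an object with "gripper": the opening in per cent of the stroke, from 0 (shut) to 100 (fully open); "travel": the shift along the tool's x, y, z in m, a list of three; "twist": the turn about the tool's z in rad. In form: [{"gripper": gripper, "travel": [x, y, z], "twist": twist}, ...]. A call has 1 to 5 rows; each row shifts and turns the commanded pose from where the row before left it, along the tool's axes as they then stand; what a row does not reach is not made up. A row lasts 1/12 s, in which the tool goes at most 41.7 mm and 7.16 degrees, less where a joint would pass 70% of its speed; a pose out of reach is approached as far as the arm can. A call with a gripper value outside its range is refused whole. The fingers move at their own pace and stop on an object; FORCE is the grip in N (left out, the last holds). Time passes only in rows, so rows that do not move let the fingers close. It gives the time, the measured TCP pose, the force and the opening at its end, in the units of the state.
- env.state(): the state, without advancing time (a new reading comes with each control period).
- env.grab_frame(name): name is "scene" or "side" or "wrist"; returns a dict with "frame" (384x512x3 uint8, red, green, blue), "intrinsics" (3x3 intrinsics, pixels), "extrinsics" (4x4, takes a point from camera to world coordinates). Camera axes: x right, y down, z forward; pixel columns grow to the right and rows downward; lengths in mm; the calibration is good to about 2 mm. The wrist camera is an equidistant fisheye: a pixel r from the principal point sees the ray r / f radians off the axis. A picture is of the moment at which its call begins. There is no depth.
- env.job_done(): hands the job in, once; it reports no verdict.
Trained networks look in the newest picture that a camera, given by its name, has taken for a name from the list of things; names that differ only in an ending like _2 or _b are one class to them, and where a whole thing is asked for, a point or a joint stands for the part that bears it (a point fixed in the world has none). Each returns a list of dicts, best first, with "confidence" (0 to 1); they miss things now and then, are a little off and sometimes report something else, mostly with a low value. They report only what shows in the picture. A call takes as long as a camera call.
- env.trace(camera, thing): "pixels" (384x512 bool, what is visible of it) and "uv" ([column, row] in pixels, amid what is visible of it).
- env.pinpoint(camera, thing): "uv" ([column, row] in pixels: a listed point, or the origin of a listed thing).
The state is a dict: "time_s": time; "qpos": joint angles; "qvel": joint speeds; "effort": joint torques, N m; "ee_pos": TCP position; "ee_rot": TCP orientation; "force": force on the tool from outside, world axes, zero at the start; "torque": the same for the moment, N m; "gripper_width": finger opening in mm.
Only numpy, scipy, OpenCV 4.12 (cv2) and the standard library are available. Lean on these libraries where they do the work, as an engineer would, in place of code of your own. Each camera call takes 0.05 s, during which the arm holds its last target. There are 200 camera calls.

TASK

Lock the rotary coaster-printing base in register: turn its platen clockwise by the black bar knob, feeling for the hidden notch where the resistance dips and the platen settles, let go of it there, and press the red lock pin fully down so that it stays down. Never force the pin: if it stops hard after a few millimetres, the platen is not in its notch. Leave the ink jar, clamp and tape alone.

Things in the scene. Friction and masses are not known exactly. Their poses are not given: they have to be found in the camera images.
- indexer: Fixed aluminium bed plate, 180 mm (x) by 215 mm (y -125 to +90), 12 mm thick, on the table. Its grey drum carries the round white platen (150 mm across, top 44 mm up, three cork pads; no mark shows the notch). Origin on the platen's axis at table height, z up. The lock pin's axis stands 105 mm from it towards this body's -y.
- platen (a joint): Platen angle, growing clockwise seen from above, stops at 0 and 1.9; starts at 0 to 0.2. Even drag about 0.12 N m. Hidden notch, middle anywhere from 0.5 to 1.4, 0.06 rad to either side: in its first half a spring pulls the platen on (resistance falls below zero), past the middle it resists with up to 0.55 N m, then lets go. Released within it, the platen settles in its middle. May be turned back.
- platen_grip (a point): Centre of the black bar knob on the platen's axis, 72 mm above the table. The bar is 54 mm long, 14 mm thick, 32 mm high (56 to 88 mm above the table) on a 28 mm thick neck; its length lies along this frame's x, its thickness along y, z up. It turns with the platen.
- lock_pin (a joint): How far the red lock pin is pressed, m: 0 raised, 0.012 fully down. No spring: slides with 3 N of friction (more when fast) and stays where left. Platen out of its notch: blocked hard at about 0.003; in it, goes all the way. Never to be pushed with over 14 N before it is 0.009 down.
- pin_top (a point): Centre of the top face of the pin's red mushroom cap (26 mm across), 70 mm above the table when raised, 58 mm when fully down; z up. It is pressed straight down.
- ink_jar_navy_mid (a point): Bystander: navy blue-lidded ink jar, 74 mm across, 85 mm high, upright; point on its axis 42 mm up.
- spring_clamp_a_mid (a point): Bystander: orange spring clamp lying flat, 40 x 111 x 24 mm (long along its y); point at its middle, 10 mm up.
- blue_tape_mid (a point): Bystander: roll of blue tape lying flat, 105 mm across, 24 mm high; point at its centre, 12 mm up.

How it is judged:
By the outcome, as a careful person would: the job done as asked, in the order asked, and still so for the second after the job is handed in, with the robot touching nothing.
It also fails if it takes over 72 s, if anything falls off the work surface, if the arm or the gripper's body presses on something with over 40 N, if the wrist force passes 120 N, or if a joint passes its speed limit or range.

## Working session

There is one attempt and no reset: what is moved stays moved. The work goes in short steps, Python scripts to look and compute and a shell command to move; the robot and the scene stay as the last step left them, time stands still between calls to the robot, and variables do not carry over. Pictures are saved under pics/ and viewed, about 8 in all and at most 12, crops included, and the job is handed in when it is done.

```bash
mkdir -p pics; ls; cat > h.py <<'E'
import numpy as np, cv2
from workcell import env
from scipy.optimize import least_squares
from scipy.spatial.transform import Rotation as R
def ray(f,uv,fish):
    K=np.array(f["intrinsics"]);T=np.array(f["extrinsics"])
    x=(uv[0]-K[0,2])/K[0,0];y=(uv[1]-K[1,2])/K[1,1]
    if fish:
        r=np.hypot(x,y);s=np.sin(r)/r if r>1e-9 else 1;d=np.array([x*s,y*s,np.cos(r)])
    else: d=np.array([x,y,1.])
    d=T[:3,:3]@d
    return T[:3,3],d/np.linalg.norm(d)
def tri(rays):
    A=sum(np.eye(3)-np.outer(d,d) for o,d in rays);b=sum((np.eye(3)-np.outer(d,d))@o for o,d in rays)
    p=np.linalg.solve(A,b);return p,[round(float(np.linalg.norm(np.cross(p-o,d))),1) for o,d in rays]
def atz(r,z): o,d=r;return o+d*(z-o[2])/d[2]
E
python3 - <<'E'
from h import *
ims=[];rays={}
hz=dict(platen_grip=72,pin_top=70,ink_jar_navy_mid=42,spring_clamp_a_mid=10,blue_tape_mid=12,indexer=0)
for c in("scene","side","wrist"):
    f=env.grab_frame(c);cv2.imwrite(f"pics/a_{c}.png",f["frame"][:,:,::-1])
    for t in hz:
        for q in env.pinpoint(c,t)[:1]:
            r=ray(f,q["uv"],c=="wrist");rays.setdefault(t,[]).append(r)
            print(c,t,np.round(q["uv"]),round(q["confidence"],2),np.round(atz(r,hz[t])))
for t,r in rays.items():
    if len(r)>1:print(t,*[np.round(x,1) for x in tri(r)])
s=env.state();print({k:np.round(v,2) for k,v in s.items()})
E
```

```text
pics
scene platen_grip [257. 208.] 0.82 [433. -12.  72.]
scene pin_top [283. 214.] 0.47 [ 447. -110.   70.]
scene ink_jar_navy_mid [183. 181.] 0.86 [528. 414.  42.]
scene spring_clamp_a_mid [373. 243.] 0.69 [ 541. -406.   10.]
scene blue_tape_mid [370. 242.] 0.98 [ 537. -396.   12.]
scene indexer [261. 220.] 0.78 [481.   0.   0.]
side platen_grip [265. 194.] 0.72 [457.   1.  72.]
side pin_top [279. 180.] 0.54 [ 445. -108.   70.]
side ink_jar_navy_mid [188. 282.] 0.73 [510. 407.  42.]
side spring_clamp_a_mid [231. 301.] 0.55 [407. 398.  10.]
side blue_tape_mid [272. 159.] 0.83 [ 554. -395.   12.]
side indexer [267. 211.] 0.74 [455. -19.   0.]
wrist platen_grip [160. 178.] 0.63 [464.  -4.  72.]
wrist indexer [177. 168.] 0.74 [463.  -8.   0.]
platen_grip [457.7  -3.9  64.1] [7.2 4.7 4. ]
pin_top [ 445.9 -109.9   69.9] [0.9 0.9]
ink_jar_navy_mid [513.5 405.   44.8] [5.1 5.1]
spring_clamp_a_mid [ 740.2 -197.6 -340.6] [237.8 237.8]
blue_tape_mid [ 551.3 -393.8    8.4] [4.4 4.4]
indexer [460.1  -9.5   7.2] [4.9 8.2 5.8]
{'time_s': np.float64(1.05), 'qpos': array([-1.15, 18.31, 89.64, -0.  , 72.04, -1.15]), 'qvel': array([-0.06, -0.02, -0.05,  0.07,  0.1 ,  0.  ]), 'effort': array([-0.000e+00, -4.124e+01, -2.322e+01,  7.000e-02,  4.000e-02,
       -0.000e+00]), 'ee_pos': array([574.99,   0.  , 404.81]), 'ee_rot': array([179.99,   0.  ,  90.  ]), 'force': array([-0.74,  0.32, -0.25]), 'torque': array([ 0., -0.,  0.]), 'gripper_width': np.float64(91.0)}
```

```bash
python3 - <<'E'
import cv2,numpy as np
w=cv2.imread("pics/a_wrist.png");s=cv2.imread("pics/a_scene.png");d=cv2.imread("pics/a_side.png")
cv2.imwrite("pics/b1.png",cv2.resize(w,(768,576),interpolation=3))
cv2.imwrite("pics/b2.png",np.hstack([cv2.resize(s[140:280,180:320],(400,400)),cv2.resize(d[130:270,200:340],(400,400))]))
E
```

```text
(no output)
```

View pics/b1.png

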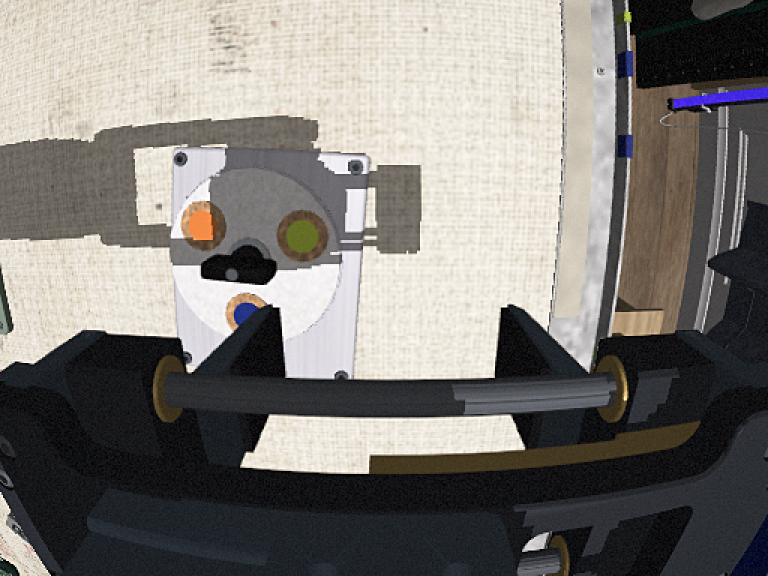

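View pics/b2.png

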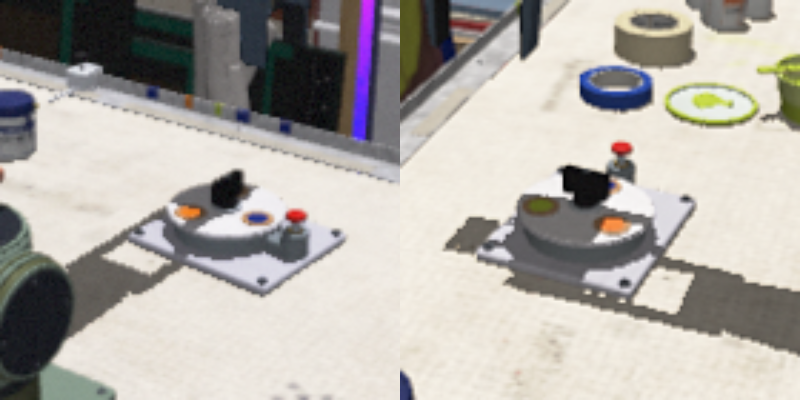

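The wrist view shows the knob at about (160,178) in original pixels, with its bar nearly along world x. The pin is hidden behind the gripper there. The scene and side views show the red pin on the plate's −y side. I'll move the camera so it sees both the pin and the knob.

```bash
python3 -m handwheel '[{"gripper":100,"travel":[-0.027,-0.03,0],"twist":0},{"gripper":100,"travel":[-0.027,-0.03,0],"twist":0},{"gripper":100,"travel":[-0.027,-0.03,0],"twist":0},{"gripper":100,"travel":[-0.027,-0.03,0],"twist":0},{"gripper":100,"travel":[0,0,0],"twist":0}]'
python3 - <<'E'
from h import *
f=env.grab_frame("wrist");cv2.imwrite("pics/c.png",cv2.resize(f["frame"][:,:,::-1],(768,576),interpolation=3))
K=np.array(f["intrinsics"]);T=np.array(f["extrinsics"]);print(K,np.round(T,3))
for t,z in(("platen_grip",72),("pin_top",70),("indexer",0)):
    for q in env.pinpoint("wrist",t)[:1]:print(t,np.round(q["uv"],1),q["confidence"],np.round(atz(ray(f,q["uv"],1),z),1))
for t,z in(("platen_grip",88),("pin_top",70)):
  for q in env.trace("wrist",t)[:1]:
    m=q["pixels"];n,l,s,c=cv2.connectedComponentsWithStats(m.astype(np.uint8));print(t,q["confidence"],m.sum(),s[1:],c[1:])
np.savez("c.npz",f=f["frame"],K=K,T=T)
print(env.state()["ee_pos"])
E
```

```text
time_s: 1.47
ee_pos: [450.6, -110.7, 404.8]
ee_rot: [-179.8, 0.1, 89.8]
force: [0.2, -0.2, -0.5]
gripper_width: 91.1
[[297.31863964   0.         259.6500078 ]
 [  0.         297.31863964 184.86128757]
 [  0.           0.           1.        ]] [[ 1.00000e+00 -2.00000e-03 -4.00000e-03  4.51323e+02]
 [-3.00000e-03 -9.61000e-01 -2.76000e-01 -3.33970e+01]
 [-3.00000e-03  2.76000e-01 -9.61000e-01  3.84015e+02]
 [ 0.00000e+00  0.00000e+00  0.00000e+00  1.00000e+00]]
platen_grip [269.7  76.8] 0.91 [460.7  -7.1  72. ]
pin_top [260.6 172. ] 0.65 [ 451.1 -109.    70. ]
indexer [268.2  80.7] 0.8 [461.   -6.1   0. ]
platen_grip 0.65 13277 [[  203    14   133   128 13277]] [[269.10853355  78.4076222 ]]
pin_top 0.58 434 [[250 160  24  23 434]] [[261.47004608 170.92396313]]
[ 455.93560795 -107.37506497  404.75651702]
```

View pics/c.png

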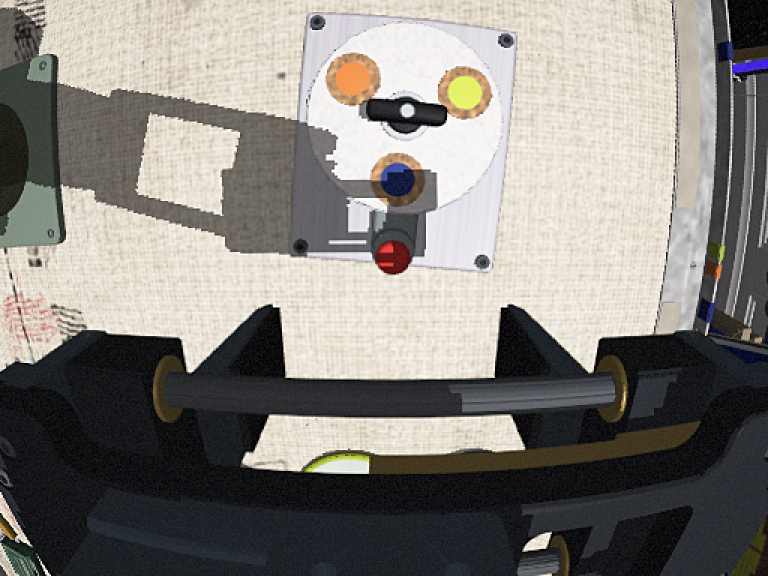

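The knob bar runs from about (367,108) to (447,114) in the enlarged view. The red cap is at (392,257) and the plate's corner screws are clear.

```bash
python3 - <<'E'
from h import *
d=np.load("c.npz");f=dict(intrinsics=d["K"],extrinsics=d["T"])
P=lambda u,v,z:atz(ray(f,((u)/1.5,(v)/1.5),1),z)
s=[P(*p,12) for p in((317,22),(506,40),(482,262),(300,246))]
print("screws",np.round(s,1),np.round(np.mean(s,0),1))
ang=lambda a:np.round(np.degrees(np.arctan2(a[1],a[0])),1)
print("yaw",ang(s[1]-s[0]),ang(s[2]-s[3]),ang(s[0]-s[3])-90,ang(s[1]-s[2])-90)
# bar: dark pixels inside platen
im=d["f"].astype(int);m=(im.max(2)<45);roi=np.zeros_like(m);roi[62:86,240:302]=1;m&=roi>0
n,l,st,c=cv2.connectedComponentsWithStats(m.astype(np.uint8));print(st[1:4])
a,b=P(367,108,88),P(447,114,88);print("bar",a,b,np.linalg.norm(a-b),ang(b-a),(a+b)/2)
print("boss",P(407,111,88),"pin",P(392,257,70))
# platen circle centre
e=[P(*p,44) for p in((307,110),(503,118),(408,23))];print("platen rim",np.round(e,1),(e[0]+e[1])/2)
E
```

```text
screws [[ 390.2   81.    12. ]
 [ 548.3   66.9   12. ]
 [ 530.4 -126.4   12. ]
 [ 372.5 -111.8   12. ]] [460.3 -22.6  12. ]
yaw -5.1 -5.3 -5.200000000000003 -5.299999999999997
[[244  65  54  21 493]
 [259  74   1   1   1]
 [261  74   1   1   1]]
bar [435.79794702  -3.48577002  88.        ] [488.09705753  -7.18943846  88.        ] 52.43008792734262 -4.1 [461.94750227  -5.33760424  88.        ]
boss [461.85958776  -5.62669882  88.        ] pin [ 451.87490997 -108.21285515   70.        ]
platen rim [[387.9   0.9  44. ]
 [537.   -4.6  44. ]
 [464.5  68.4  44. ]] [462.4564882   -1.81880868  44.        ]
```

```bash
python3 -m handwheel '[{"gripper":100,"travel":[0.034,0.002,0],"twist":0},{"gripper":100,"travel":[0.034,0.002,0],"twist":0},{"gripper":100,"travel":[0.035,0.003,0],"twist":0},{"gripper":100,"travel":[0,0,0.008],"twist":-0.1156},{"gripper":100,"travel":[0,0,0.008],"twist":-0.1156}]' 40
python3 -m handwheel '[{"gripper":80,"travel":[0,0,0.008],"twist":-0.1156},{"gripper":80,"travel":[0,0,0.008],"twist":-0.1156},{"gripper":80,"travel":[0,0,0.008],"twist":-0.1156},{"gripper":80,"travel":[0,0,0.008],"twist":-0.1156},{"gripper":80,"travel":[0,0,0.008],"twist":-0.1156}]'
python3 -m handwheel '[{"gripper":60,"travel":[0,0,0.008],"twist":-0.1156},{"gripper":60,"travel":[0,0,0.008],"twist":-0.1156},{"gripper":60,"travel":[0,0,0.008],"twist":-0.1156},{"gripper":60,"travel":[0,0,0.008],"twist":-0.1156},{"gripper":60,"travel":[0,0,0.008],"twist":-0.1156}]'
python3 -m handwheel '[{"gripper":60,"travel":[0,0,0.004],"twist":-0.1156},{"gripper":60,"travel":[0,0,0],"twist":0},{"gripper":60,"travel":[0,0,0],"twist":0}]'
python3 - <<'E'
from h import *
f=env.grab_frame("wrist");cv2.imwrite("pics/d.png",cv2.resize(f["frame"][:,:,::-1],(768,576),interpolation=3))
s=env.state();print(s["time_s"],s["qpos"],s["ee_pos"],s["ee_rot"],s["torque"])
E
```

```text
time_s: 2.18
ee_pos: [462.9, -2.2, 388.7]
ee_rot: [179.9, 0.0, 103.9]
force: [-0.4, -0.4, 0.3]
gripper_width: 91.3
time_s: 2.6
ee_pos: [462.8, -3.9, 348.1]
ee_rot: [180.0, -0.0, 136.8]
force: [-0.7, 0.7, -0.8]
gripper_width: 72.8
time_s: 3.02
ee_pos: [462.8, -4.0, 308.1]
ee_rot: [180.0, -0.0, 169.9]
force: [0.3, 0.3, -0.5]
gripper_width: 54.9
time_s: 3.27
ee_pos: [462.6, -4.3, 304.5]
ee_rot: [180.0, -0.0, 176.0]
force: [0.3, 0.2, 0.1]
gripper_width: 54.8
3.3167 [-1.97136581e+00  1.36851042e+01  1.12345691e+02  4.69345865e-03
  5.39586202e+01 -8.79875761e+01] [462.56547775  -4.40528113 304.77018904] [1.79995835e+02 1.04446931e-02 1.76013449e+02] [ 0.11860703 -0.03803755 -0.04137458]
```

View pics/d.png

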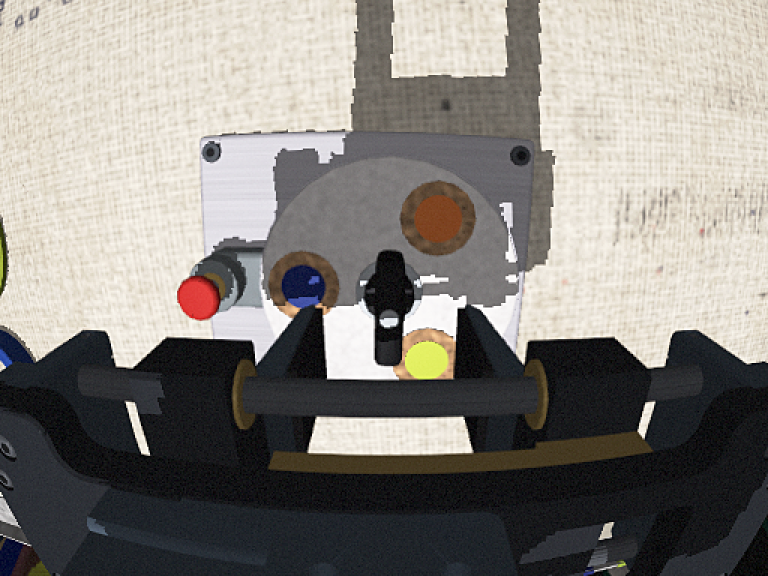

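The bar stands vertical at about column 389, centred between the fingers, and the pin cap is clear at (199,297). I'll descend and close.

```bash
python3 -m handwheel '[{"gripper":60,"travel":[0.001,-0.001,0.019],"twist":0},{"gripper":60,"travel":[0,0,0.019],"twist":0},{"gripper":60,"travel":[0,0,0.018],"twist":0},{"gripper":60,"travel":[0,0,0],"twist":0},{"gripper":20,"travel":[0,0,0],"twist":0}]' 15
python3 -m handwheel '[{"gripper":0,"travel":[0,0,0],"twist":0},{"gripper":0,"travel":[0,0,0],"twist":0},{"gripper":0,"travel":[0,0,0],"twist":0},{"gripper":0,"travel":[0,0,0],"twist":0},{"gripper":0,"travel":[0,0,0],"twist":0}]' 15
python3 -m handwheel '[{"gripper":0,"travel":[0,0,0],"twist":0},{"gripper":0,"travel":[0,0,0],"twist":0}]' 40
python3 -c "
from h import *
s=env.state();print(s['ee_pos'],s['ee_rot'],s['torque'],s['force'],s['effort'][5])"
```

```text
time_s: 3.73
ee_pos: [461.1, -5.7, 248.7]
ee_rot: [-180.0, -0.1, 176.0]
force: [0.7, -0.0, 0.0]
gripper_width: 50.7
time_s: 4.15
ee_pos: [461.1, -5.9, 249.3]
ee_rot: [180.0, 0.1, 176.1]
force: [-0.7, 0.5, -0.6]
gripper_width: 17.7
time_s: 4.32
ee_pos: [461.1, -5.2, 249.3]
ee_rot: [179.8, 0.1, 175.8]
force: [0.8, 5.8, 1.9]
gripper_width: 14.2
[461.12910841  -5.22163244 249.28413023] [1.79820838e+02 5.84559396e-02 1.75831711e+02] [ 0.82739858 -0.02748976 -0.82659936] [0.75005278 5.78590165 1.94286665] -0.8545868285000324
```

```bash
cat > p.py <<'E'
from h import *
s=env.state();print(round(s['time_s'],2),"yaw",round(s['ee_rot'][2],2),"Tz",round(s['torque'][2],2),"e6",round(s['effort'][5],2),"F",np.round(s['force'],1),"xy",np.round(s['ee_pos'][:2],1),round(s['gripper_width'],1))
E
python3 -m handwheel '[{"gripper":0,"travel":[0,0,0],"twist":0.02},{"gripper":0,"travel":[0,0,0],"twist":0.02}]' >/dev/null; python3 p.py
python3 -m handwheel '[{"gripper":0,"travel":[0,0,0],"twist":0.02},{"gripper":0,"travel":[0,0,0],"twist":0.02}]' >/dev/null; python3 p.py
python3 -m handwheel '[{"gripper":0,"travel":[0,0,0],"twist":0.02},{"gripper":0,"travel":[0,0,0],"twist":0.02}]'>/dev/null; python3 p.py
python3 -m handwheel '[{"gripper":0,"travel":[0,0,0],"twist":0.02},{"gripper":0,"travel":[0,0,0],"twist":0.02}]' >/dev/null; python3 p.py
python3 -m handwheel '[{"gripper":0,"travel":[0,0,0],"twist":0.02},{"gripper":0,"travel":[0,0,0],"twist":0.02}]' >/dev/null; python3 p.py
```

```text
4.48 yaw 173.74 Tz 0.4 e6 0.25 F [-0.5  6.1  2.5] xy [461.1  -5.1] 14.0
4.65 yaw 171.48 Tz 0.43 e6 0.2 F [-0.6  6.1  3. ] xy [461.1  -5. ] 13.6
4.82 yaw 169.2 Tz 0.44 e6 0.23 F [-0.1  6.8  3.1] xy [461.1  -5. ] 13.7
4.98 yaw 166.91 Tz 0.36 e6 0.22 F [-0.7  6.   2.5] xy [461.1  -5. ] 13.7
5.15 yaw 164.62 Tz 0.38 e6 0.2 F [-0.5  5.7  3.3] xy [461.1  -5. ] 13.9
```

```bash

python3 -m handwheel '[{"gripper":0,"travel":[0,0,0],"twist":0.02},{"gripper":0,"travel":[0,0,0],"twist":0.02}]' >/dev/null; python3 p.py
python3 -m handwheel '[{"gripper":0,"travel":[0,0,0],"twist":0.02},{"gripper":0,"travel":[0,0,0],"twist":0.02}]' >/dev/null; python3 p.py
python3 -m handwheel '[{"gripper":0,"travel":[0,0,0],"twist":0.03}]' >/dev/null; python3 p.py
python3 -m handwheel '[{"gripper":0,"travel":[0,0,0],"twist":0.03}]' >/dev/null; python3 p.py
python3 -m handwheel '[{"gripper":0,"travel":[0,0,0],"twist":0.03}]' >/dev/null; python3 p.py
python3 -m handwheel '[{"gripper":0,"travel":[0,0,0],"twist":0.03}]' >/dev/null; python3 p.py
python3 -m handwheel '[{"gripper":0,"travel":[0,0,0],"twist":0.03}]' >/dev/null; python3 p.py
```

```text
5.32 yaw 162.33 Tz 0.39 e6 0.21 F [-1.2  6.8  3.4] xy [461.1  -5.1] 14.0
5.48 yaw 160.04 Tz 0.4 e6 0.24 F [-0.5  6.1  2.9] xy [461.1  -5.1] 14.0
5.57 yaw 158.31 Tz 0.52 e6 0.1 F [-0.6  6.2  2.2] xy [461.   -5.1] 13.7
5.65 yaw 156.58 Tz 0.45 e6 0.15 F [0.  5.4 2.1] xy [461.   -5.1] 13.8
5.73 yaw 154.86 Tz 0.33 e6 0.14 F [-1.1  5.3  3. ] xy [461.   -5.1] 13.4
5.82 yaw 153.14 Tz 0.43 e6 0.13 F [-0.7  6.4  2.5] xy [461.   -5.1] 13.7
5.9 yaw 151.42 Tz 0.46 e6 0.14 F [-1.   6.4  2.2] xy [461.1  -5.1] 14.0
```

```bash

python3 -m handwheel '[{"gripper":0,"travel":[0,0,0],"twist":0.03}]' >/dev/null; python3 p.py
python3 -m handwheel '[{"gripper":0,"travel":[0,0,0],"twist":0.03}]' >/dev/null; python3 p.py
python3 -m handwheel '[{"gripper":0,"travel":[0,0,0],"twist":0.03}]' >/dev/null; python3 p.py
python3 -m handwheel '[{"gripper":0,"travel":[0,0,0],"twist":0.03}]' >/dev/null; python3 p.py
python3 -m handwheel '[{"gripper":0,"travel":[0,0,0],"twist":0.03}]' >/dev/null; python3 p.py
```

```text
5.98 yaw 149.7 Tz 0.51 e6 0.15 F [-0.   6.6  2.4] xy [461.   -5.1] 14.0
6.07 yaw 147.99 Tz 0.44 e6 0.16 F [-0.2  6.8  3. ] xy [461.   -5.1] 14.1
6.15 yaw 146.27 Tz 0.39 e6 0.15 F [-0.6  6.6  3.4] xy [461.   -5.1] 13.5
6.23 yaw 144.55 Tz 0.44 e6 0.14 F [-1.3  7.   2.8] xy [461.1  -5.1] 13.6
6.32 yaw 142.83 Tz 0.42 e6 0.13 F [0.2 5.9 3.3] xy [461.   -5.1] 13.8
```

```bash

python3 -m handwheel '[{"gripper":0,"travel":[0,0,0],"twist":0.03}]' >/dev/null; python3 p.py
python3 -m handwheel '[{"gripper":0,"travel":[0,0,0],"twist":0.03}]' >/dev/null; python3 p.py
python3 -m handwheel '[{"gripper":0,"travel":[0,0,0],"twist":0.03}]' >/dev/null; python3 p.py
python3 -m handwheel '[{"gripper":0,"travel":[0,0,0],"twist":0.03}]' >/dev/null; python3 p.py
```

```text
6.4 yaw 141.11 Tz 0.48 e6 0.14 F [-0.8  5.6  2.9] xy [461.   -5.1] 14.1
6.48 yaw 139.4 Tz 0.46 e6 0.16 F [-0.9  5.9  1.9] xy [461.   -5.1] 13.7
6.57 yaw 137.68 Tz 0.43 e6 0.15 F [-0.1  6.1  2.8] xy [461.   -5.1] 13.8
6.65 yaw 135.96 Tz 0.43 e6 0.14 F [-1.   5.6  2.9] xy [461.   -5.1] 14.1
```

```bash

python3 -m handwheel '[{"gripper":0,"travel":[0,0,0],"twist":0.03}]' >/dev/null; python3 p.py
python3 -m handwheel '[{"gripper":0,"travel":[0,0,0],"twist":0.03}]' >/dev/null; python3 p.py
python3 -m handwheel '[{"gripper":0,"travel":[0,0,0],"twist":0.03}]' >/dev/null; python3 p.py
python3 -m handwheel '[{"gripper":0,"travel":[0,0,0],"twist":0.03}]' >/dev/null; python3 p.py
```

```text
6.73 yaw 134.24 Tz 0.39 e6 0.13 F [-1.2  5.8  2.5] xy [461.   -5.1] 14.1
6.82 yaw 132.52 Tz 0.43 e6 0.13 F [-0.2  5.2  2.8] xy [461.   -5.1] 14.2
6.9 yaw 130.79 Tz 0.28 e6 -0.08 F [-0.3  6.2  2.4] xy [461.   -5.1] 13.7
6.98 yaw 129.03 Tz 0.15 e6 -0.1 F [-1.   5.9  3.8] xy [461.   -5.2] 13.8
```

```bash

python3 -m handwheel '[{"gripper":0,"travel":[0,0,0],"twist":0.03}]' >/dev/null; python3 p.py
python3 -m handwheel '[{"gripper":0,"travel":[0,0,0],"twist":0.03}]' >/dev/null; python3 p.py
python3 -m handwheel '[{"gripper":0,"travel":[0,0,0],"twist":0.03}]' >/dev/null; python3 p.py
python3 -m handwheel '[{"gripper":0,"travel":[0,0,0],"twist":0.03}]' >/dev/null; python3 p.py
```

```text
7.07 yaw 127.3 Tz 0.18 e6 -0.17 F [-0.   4.9  2.3] xy [461.   -5.2] 13.8
7.15 yaw 125.59 Tz 0.3 e6 -0.06 F [-0.9  5.3  3.4] xy [461.   -5.2] 13.8
7.23 yaw 123.94 Tz 0.83 e6 0.5 F [-0.9  7.   3.1] xy [461.   -5.2] 13.8
7.32 yaw 122.25 Tz 0.53 e6 0.18 F [-0.4  5.4  3.2] xy [461.   -5.1] 13.6
```

The resistance dips from yaw 131 to 126, rises sharply near 124, then lets go. The platen is just past the notch. I'll turn back slowly while feeling the torque.

```bash

python3 -m handwheel '[{"gripper":0,"travel":[0,0,0],"twist":0}]' >/dev/null; python3 p.py
python3 -m handwheel '[{"gripper":0,"travel":[0,0,0],"twist":-0.02}]' >/dev/null; python3 p.py
python3 -m handwheel '[{"gripper":0,"travel":[0,0,0],"twist":-0.02}]' >/dev/null; python3 p.py
python3 -m handwheel '[{"gripper":0,"travel":[0,0,0],"twist":-0.02}]' >/dev/null; python3 p.py
python3 -m handwheel '[{"gripper":0,"travel":[0,0,0],"twist":-0.015}]' >/dev/null; python3 p.py
python3 -m handwheel '[{"gripper":0,"travel":[0,0,0],"twist":0}]' >/dev/null; python3 p.py
```

```text
7.4 yaw 122.12 Tz -0.36 e6 -0.24 F [-0.8  5.3  2.9] xy [461.   -5.2] 13.8
7.48 yaw 123.35 Tz -0.15 e6 0.27 F [-0.5  6.3  2.6] xy [461.   -5.2] 13.9
7.57 yaw 124.54 Tz -0.11 e6 0.09 F [-0.9  6.2  4.1] xy [461.   -5.2] 13.8
7.65 yaw 125.69 Tz -0.13 e6 0.08 F [-0.7  5.7  4. ] xy [461.   -5.2] 13.9
7.73 yaw 126.54 Tz -0.17 e6 -0.06 F [-0.1  6.2  3.9] xy [461.   -5.2] 13.8
7.82 yaw 126.54 Tz 0.13 e6 -0.0 F [-0.3  6.7  3.6] xy [461.   -5.2] 13.6
```

```bash

python3 -m handwheel '[{"gripper":60,"travel":[0,0,0],"twist":0},{"gripper":60,"travel":[0,0,0],"twist":0},{"gripper":60,"travel":[0,0,0],"twist":0},{"gripper":60,"travel":[0,0,0],"twist":0},{"gripper":60,"travel":[0,0,-0.015],"twist":0}]'
python3 -m handwheel '[{"gripper":60,"travel":[0,0,-0.04],"twist":0},{"gripper":60,"travel":[0,0,-0.04],"twist":0},{"gripper":60,"travel":[0,0,-0.04],"twist":0},{"gripper":60,"travel":[0,0,0],"twist":0},{"gripper":60,"travel":[0,0,0],"twist":0}]'
python3 - <<'E'
from h import *
f=env.grab_frame("wrist");cv2.imwrite("pics/e.png",cv2.resize(f["frame"][:,:,::-1],(768,576),interpolation=3))
for t,z in(("platen_grip",72),("pin_top",70)):
    for q in env.pinpoint("wrist",t)[:1]:print(t,np.round(q["uv"],1),q["confidence"],np.round(atz(ray(f,q["uv"],1),z),1))
np.savez("e.npz",f=f["frame"],K=f["intrinsics"],T=f["extrinsics"])
E
python3 p.py
```

```text
time_s: 8.23
ee_pos: [459.9, -6.1, 261.8]
ee_rot: [-179.7, -0.2, 126.5]
force: [-0.5, 0.0, -0.1]
gripper_width: 44.2
time_s: 8.65
ee_pos: [461.3, -6.1, 385.9]
ee_rot: [179.7, 0.2, 126.5]
force: [0.4, 0.3, -0.1]
gripper_width: 54.5
platen_grip [255.8 177.9] 0.56 [459.9  -7.6  72. ]
8.8 yaw 126.54 Tz 0.03 e6 -0.0 F [-0.  -0.3 -0.1] xy [460.4  -6. ] 54.6
```

View pics/e.png

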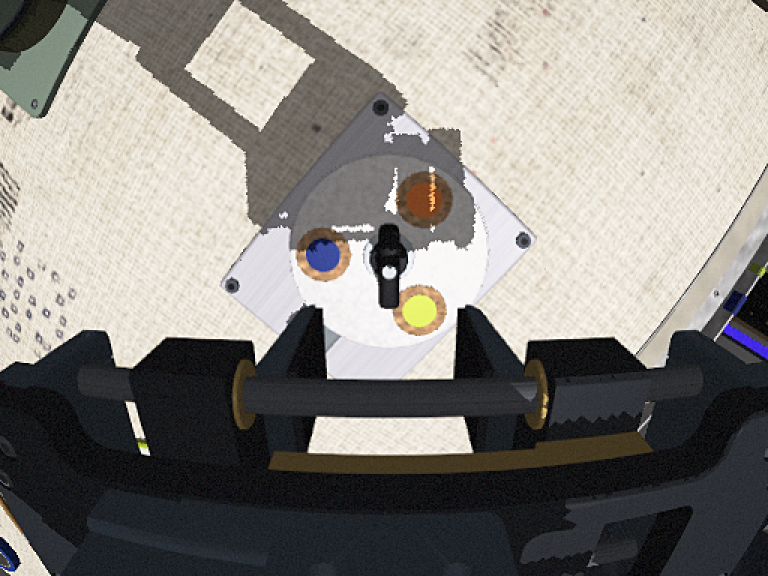

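The bar is still parallel to the tool (column 389, rows 225–308), so the platen settled where I released it. Next I'll shut the fingers and go over the pin.

```bash

python3 -m handwheel '[{"gripper":0,"travel":[-0.026,-0.0227,0],"twist":0},{"gripper":0,"travel":[-0.026,-0.0227,0],"twist":0},{"gripper":0,"travel":[-0.026,-0.0227,0],"twist":0},{"gripper":0,"travel":[0,0,0.03],"twist":0},{"gripper":0,"travel":[0,0,0.03],"twist":0}]' 20
python3 -m handwheel '[{"gripper":0,"travel":[0,0,0.03],"twist":0},{"gripper":0,"travel":[0,0,0.015],"twist":0},{"gripper":0,"travel":[0,0,0],"twist":0},{"gripper":0,"travel":[0,0,0],"twist":0},{"gripper":0,"travel":[0,0,0],"twist":0}]'
python3 - <<'E'
from h import *
o=[];rs=[]
for c,(x0,x1,y0,y1) in dict(scene=(200,360,130,250),side=(200,360,90,210)).items():
    f=env.grab_frame(c);o.append(cv2.resize(f["frame"][y0:y1,x0:x1,::-1],(400,300),interpolation=3))
    for q in env.pinpoint(c,"pin_top")[:1]: print(c,q);rs.append(ray(f,q["uv"],0))
if len(rs)>1:print(tri(rs))
cv2.imwrite("pics/g.png",np.hstack(o))
print(env.state()["ee_pos"],env.state()["ee_rot"])
E
python3 p.py
```

```text
time_s: 9.22
ee_pos: [452.6, -111.0, 322.6]
ee_rot: [180.0, 0.1, 126.3]
force: [-1.3, 0.0, -0.5]
gripper_width: 24.5
time_s: 9.63
ee_pos: [453.0, -109.2, 279.0]
ee_rot: [180.0, 0.0, 126.6]
force: [0.9, -0.2, 0.5]
gripper_width: 0.4
scene {'uv': [281.9, 217.8], 'confidence': 0.43}
side {'uv': [276.2, 179.7], 'confidence': 0.62}
(array([ 450.76189026, -109.30410533,   62.95427436]), [8.0, 8.0])
[ 452.9949058  -109.14405597  279.77324787] [1.79914362e+02 1.04988121e-01 1.26553933e+02]
9.83 yaw 126.55 Tz -0.0 e6 0.0 F [ 0.1 -0.2 -0.1] xy [ 453.  -109.1] 0.7
```

View pics/g.png

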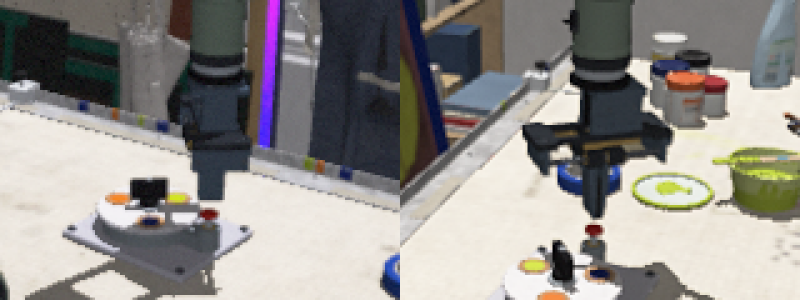

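Both views show the closed tips right above the red cap (scene (208,213), side (593,230)). I'll come down in small steps and watch Fz.

```bash
sed -i 's/"xy",np.round(s\[.ee_pos.\]\[:2\],1)/"xyz",np.round(s["ee_pos"],2)/' p.py
python3 -m handwheel '[{"gripper":0,"travel":[0,0,0.006],"twist":0},{"gripper":0,"travel":[0,0,0.006],"twist":0},{"gripper":0,"travel":[0,0,0.003],"twist":0},{"gripper":0,"travel":[0,0,0],"twist":0}]' >/dev/null; python3 p.py
python3 -m handwheel '[{"gripper":0,"travel":[0,0,0.001],"twist":0}]' >/dev/null; python3 p.py
python3 -m handwheel '[{"gripper":0,"travel":[0,0,0.001],"twist":0}]' >/dev/null; python3 p.py
python3 -m handwheel '[{"gripper":0,"travel":[0,0,0.001],"twist":0}]' >/dev/null; python3 p.py
python3 -m handwheel '[{"gripper":0,"travel":[0,0,0.0005],"twist":0}]' >/dev/null; python3 p.py
```

```text
10.17 yaw 126.54 Tz -0.06 e6 0.0 F [ 0.4 -1.1 -0. ] xyz [ 452.3  -109.01  262.84] 0.3
10.25 yaw 126.54 Tz -0.06 e6 -0.0 F [0.4 0.2 0.4] xyz [ 452.66 -109.14  262.51] 0.5
10.33 yaw 126.55 Tz 0.03 e6 -0.0 F [ 0.9 -0.1 -0.1] xyz [ 452.75 -109.16  261.68] 0.5
10.42 yaw 126.54 Tz 0.0 e6 0.0 F [-0.6  0.4  2.5] xyz [ 452.77 -109.17  260.79] 0.1
10.5 yaw 126.54 Tz -0.02 e6 0.0 F [-0.4 -0.1  2.8] xyz [ 452.75 -109.16  260.4 ] 0.4
```

```bash

python3 -m handwheel '[{"gripper":0,"travel":[0,0,0.0007],"twist":0}]' >/dev/null; python3 p.py
python3 -m handwheel '[{"gripper":0,"travel":[0,0,0.0007],"twist":0}]' >/dev/null; python3 p.py
python3 -m handwheel '[{"gripper":0,"travel":[0,0,0.0005],"twist":0}]' >/dev/null; python3 p.py
python3 -m handwheel '[{"gripper":0,"travel":[0,0,0.0004],"twist":0}]' >/dev/null; python3 p.py
```

```text
10.58 yaw 126.54 Tz 0.01 e6 0.0 F [-0.1 -0.1  2.2] xyz [ 452.73 -109.18  259.76] 0.4
10.67 yaw 126.54 Tz 0.03 e6 0.0 F [-0.4 -0.2  2.7] xyz [ 452.72 -109.16  259.05] 0.5
10.75 yaw 126.54 Tz -0.0 e6 0.0 F [ 0.8 -0.2  2.1] xyz [ 452.74 -109.17  258.49] 0.5
10.83 yaw 126.54 Tz -0.01 e6 0.0 F [ 0.  -0.2  2.6] xyz [ 452.74 -109.16  258.06] 0.4
```

```bash

python3 -m handwheel '[{"gripper":0,"travel":[0,0,0.0003],"twist":0}]' >/dev/null; python3 p.py
python3 -m handwheel '[{"gripper":0,"travel":[0,0,0.0003],"twist":0}]' >/dev/null; python3 p.py
```

```text
10.92 yaw 126.54 Tz 0.02 e6 0.0 F [0.5 0.2 1.5] xyz [ 452.74 -109.16  257.73] 0.3
11.0 yaw 126.54 Tz -0.02 e6 0.0 F [-0.5 -0.4  2.2] xyz [ 452.75 -109.18  257.41] 0.6
```

```bash

python3 -m handwheel '[{"gripper":0,"travel":[0,0,0.0003],"twist":0}]' >/dev/null; python3 p.py
python3 -m handwheel '[{"gripper":0,"travel":[0,0,0.0003],"twist":0}]' >/dev/null; python3 p.py
python3 -m handwheel '[{"gripper":0,"travel":[0,0,0.0004],"twist":0}]' >/dev/null; python3 p.py
```

```text
11.08 yaw 126.54 Tz 0.05 e6 0.0 F [-1.2  0.3  3.1] xyz [ 452.75 -109.18  257.08] 0.5
11.17 yaw 126.54 Tz -0.01 e6 0.0 F [0.  0.2 2. ] xyz [ 452.76 -109.16  256.78] 0.3
11.25 yaw 126.54 Tz -0.01 e6 -0.0 F [ 0.4 -0.4  3. ] xyz [ 452.76 -109.17  256.39] 0.6
```

```bash

python3 -m handwheel '[{"gripper":0,"travel":[0,0,0.0005],"twist":0}]' >/dev/null; python3 p.py
python3 -m handwheel '[{"gripper":0,"travel":[0,0,0.0005],"twist":0}]' >/dev/null; python3 p.py
```

```text
11.33 yaw 126.54 Tz 0.0 e6 0.0 F [-0.3  0.1  1.9] xyz [ 452.76 -109.17  255.89] -0.0
11.42 yaw 126.54 Tz 0.01 e6 0.0 F [-0.3  0.6  1.9] xyz [ 452.75 -109.16  255.35] 0.4
```

The pin is past the 3 mm block with only about 2–3 N on it, so the platen is in its notch. I'll press on to the bottom.

```bash

python3 -m handwheel '[{"gripper":0,"travel":[0,0,0.0007],"twist":0},{"gripper":0,"travel":[0,0,0.0007],"twist":0}]' >/dev/null; python3 p.py
python3 -m handwheel '[{"gripper":0,"travel":[0,0,0.0007],"twist":0},{"gripper":0,"travel":[0,0,0.0007],"twist":0}]' >/dev/null; python3 p.py
python3 -m handwheel '[{"gripper":0,"travel":[0,0,0.0007],"twist":0},{"gripper":0,"travel":[0,0,0.0007],"twist":0}]' >/dev/null; python3 p.py
python3 -m handwheel '[{"gripper":0,"travel":[0,0,0.0007],"twist":0}]' >/dev/null; python3 p.py
python3 -m handwheel '[{"gripper":0,"travel":[0,0,0.0005],"twist":0}]' >/dev/null; python3 p.py
```

```text
11.58 yaw 126.54 Tz 0.01 e6 -0.0 F [-0.2 -0.2  1.3] xyz [ 452.75 -109.18  253.94] 0.3
11.75 yaw 126.55 Tz -0.01 e6 -0.0 F [-0.8 -0.6  2.9] xyz [ 452.77 -109.15  252.52] 0.2
11.92 yaw 126.55 Tz 0.03 e6 -0.0 F [0.4 0.2 2.6] xyz [ 452.75 -109.15  251.12] 0.5
12.0 yaw 126.54 Tz -0.02 e6 -0.0 F [-0.3 -0.2  3. ] xyz [ 452.75 -109.17  250.43] 0.2
12.08 yaw 126.54 Tz -0.01 e6 -0.0 F [0.6 0.3 2.2] xyz [ 452.75 -109.16  249.92] 0.6
```

```bash

python3 -m handwheel '[{"gripper":0,"travel":[0,0,0.0004],"twist":0}]' >/dev/null; python3 p.py
python3 -m handwheel '[{"gripper":0,"travel":[0,0,0.0003],"twist":0}]' >/dev/null; python3 p.py
```

```text
12.17 yaw 126.54 Tz 0.01 e6 -0.0 F [0.5 0.5 2.1] xyz [ 452.75 -109.16  249.52] 0.2
12.25 yaw 126.54 Tz 0.06 e6 -0.0 F [ 1.3 -0.3  2.5] xyz [ 452.76 -109.18  249.27] 0.2
```

```bash

python3 -m handwheel '[{"gripper":0,"travel":[0,0,0.0003],"twist":0}]' >/dev/null; python3 p.py
python3 -m handwheel '[{"gripper":0,"travel":[0,0,0.0003],"twist":0}]' >/dev/null; python3 p.py
python3 -m handwheel '[{"gripper":0,"travel":[0,0,0.0003],"twist":0}]' >/dev/null; python3 p.py
```

```text
12.33 yaw 126.54 Tz -0.06 e6 -0.0 F [-0.7  0.   6.6] xyz [ 452.77 -109.16  249.04] 0.2
12.42 yaw 126.54 Tz -0.02 e6 0.0 F [-1.3  0.3  7.1] xyz [ 452.76 -109.16  249.01] 0.5
12.5 yaw 126.54 Tz 0.02 e6 0.0 F [-1.5  0.5 11.2] xyz [ 452.76 -109.17  249.01] 0.5
```

```bash

python3 -m handwheel '[{"gripper":0,"travel":[0,0,0.0002],"twist":0}]' >/dev/null; python3 p.py
```

```text
12.58 yaw 126.55 Tz -0.01 e6 0.0 F [-1.7  0.6 12.1] xyz [ 452.75 -109.17  249.01] 0.4
```

The pin stops hard at TCP z 249.0, which is 12 mm of travel. I'll lift off and check.

```bash

python3 -m handwheel '[{"gripper":0,"travel":[0,0,-0.002],"twist":0},{"gripper":0,"travel":[0,0,-0.01],"twist":0},{"gripper":0,"travel":[0,0,-0.03],"twist":0},{"gripper":0,"travel":[0,0,-0.04],"twist":0},{"gripper":0,"travel":[0,0,-0.04],"twist":0}]'
python3 -m handwheel '[{"gripper":0,"travel":[0,0,-0.03],"twist":0},{"gripper":0,"travel":[-0.03,0,0],"twist":0},{"gripper":0,"travel":[-0.03,0,0],"twist":0},{"gripper":0,"travel":[0,0,0],"twist":0},{"gripper":0,"travel":[0,0,0],"twist":0}]'
python3 - <<'E'
from h import *
o=[];rs=[]
for c,(x0,x1,y0,y1) in dict(scene=(200,360,130,250),side=(200,360,90,210)).items():
    f=env.grab_frame(c);o.append(cv2.resize(f["frame"][y0:y1,x0:x1,::-1],(400,300),interpolation=3))
    im=f["frame"].astype(int);m=((im[...,0]>100)&(im[...,1]<60)&(im[...,2]<60)).astype(np.uint8)
    m[:y0]=0;m[y1:]=0;m[:,:x0]=0;m[:,x1:]=0
    n,l,s,ce=cv2.connectedComponentsWithStats(m)
    i=1+s[1:,4].argmax();print(c,s[i],ce[i]);rs.append(ray(f,ce[i],0))
print(tri(rs))
cv2.imwrite("pics/i.png",np.hstack(o))
E
python3 p.py
```

```text
time_s: 13.0
ee_pos: [451.9, -108.9, 370.4]
ee_rot: [-179.8, -0.2, 126.5]
force: [1.2, -0.3, -0.0]
gripper_width: 0.6
time_s: 13.42
ee_pos: [488.5, -158.0, 399.3]
ee_rot: [-179.9, -0.1, 126.5]
force: [-0.9, -0.2, -0.5]
gripper_width: 0.3
scene [281 219   5   2   8] [283.    219.375]
side [307 122  15   4  29] [313.37931034 124.20689655]
(array([ 332.1187956 , -202.82409654,  189.39153646]), [61.5, 61.5])
13.52 yaw 126.53 Tz 0.03 e6 0.0 F [ 0.1 -0.4 -0.3] xyz [ 487.77 -156.95  399.23] 0.8
```

View pics/i.png

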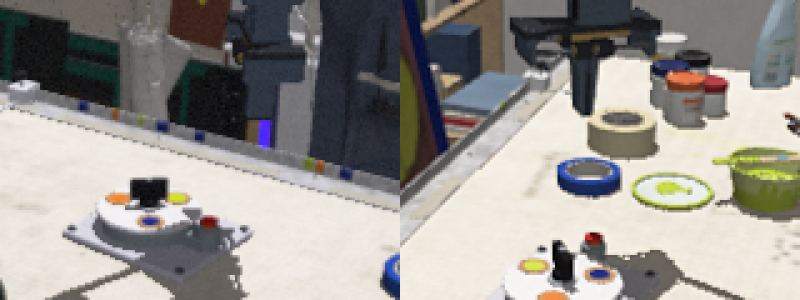

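The red cap now sits low on its collar: scene (208,221) against 213 before, side (594,239) against 230 before. The gripper is well clear, so I'll hand the job in.

```bash
python3 -c "
from workcell import env
print(env.job_done())"
```

```text
the job is handed in; nothing more can be done
None
```

The platen is in its notch and the red lock pin is pressed fully down. I handed the job in at about 13.5 s on the robot's clock.

- **Platen:** I turned the knob clockwise and felt the dip between tool yaw 131° and 126°. I went just past the notch, eased back to near-zero torque at 126.5° and let go. The wrist picture then showed the bar still in line with the open gripper.
- **Pin:** It went past the 3 mm block point at about 2–3 N and stopped hard after 12.0 mm. The highest reading was 12 N, at the very bottom.
- **Last checks:** After I lifted off, both outside pictures showed the cap still down on its collar and the gripper well clear. The force reading was near zero. I made no moves near the jar, clamp or tape.
- **Checks that failed or disagreed:**
  - The final triangulation of the cap's height failed because the colour threshold picked up a different red object in the side view. That the pin is down rests on its measured travel and on the pictures.
  - The network's triangulation of the cap, taken with the gripper above it, gave 63 mm with 8 mm residuals. Contact and the first measurement both put it at 70 mm.
  - The network's two sightings of the clamp did not agree, so its position was never fixed.

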